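Stack the washed ink cups to drain

ROBOT

A 7-joint arm with a two-finger parallel gripper is mounted at the origin on the work surface. World frame = base frame: x ahead of the robot, y to its left, z up, the work surface at z = 0. Lengths are in m, angles in rad, forces in N, time in s.
With the tool pointing down it reaches from about 0.4 to 0.85 m from the base axis. Payload 4.4 kg.
Tool frame: the origin (TCP) lies at the centre of the arm's flange, where the gripper is bolted on; the fingertips stand 199 mm ahead of it and the grasp point (between the pads) lies 180 mm ahead of it (env.finger_overhang is the distance from the TCP to the fingertips, in m); z points along the fingers, y is the line along which they close (so a half turn about z gives the same grasp; the last joint's range is limited). The gripper opens to 94 mm and grips with 3 to 60 N. Pads are 16 mm wide; open, the fingers measure 119 mm over their backs; the gripper's body (75 mm by 177 mm) begins 78 mm behind the grasp point.
Start: joints at [1.18, 0.628, 0.038, 1.517, -0.027, 0.996, -0.02], TCP at [0.207, -0.616, 0.405] pointing down, gripper open.
Joint ranges: [-3.06, 3.06], [-0.37, 2.12], [-1.25, 1.32], [0.18, 2.47], [-1.1, 4.24], [0.23, 1.98], [-2.94, 2.94]. Speed limits (rad/s): [2.57, 2.57, 3.14, 3.14, 3.14, 3.14, 3.14].

INTERFACE

Orientations are given as a 3x3 rotation matrix whose columns are the frame's x, y, z axes.
In Python, from plant import monitor, imaging, job, env gives the robot as it stands.
- The arm moves only by the tool play_rows, never from a script. Its argument "steps" is a list of rows, each a list of 7 numbers: the shift along the tool's x, y, z in mm, then the turn, a rotation vector about the tool's x, y, z in degrees, then the opening, from -1 (shut) to 1 (fully open). A call has 1 to 5 rows; each row is the pose to reach, as a shift and turn from the pose commanded when the call began, along the tool's axes at that moment; what a row does not reach only later rows make up. A row lasts 1/8 s, in which the tool goes at most 62.5 mm and 10.7 degrees, less where a joint would pass 70% of its speed; a pose out of reach is approached as far as the arm can. A call with a gripper value outside its range is refused whole. The fingers move at their own pace and stop on an object; "newtons" is the grip in N (left out, the last holds). Time passes only in rows, so rows that repeat a pose let the fingers close. It gives the time, the measured TCP pose, the force, the opening and the grip force at its end, in the units of the state.
- monitor.get_obs(): the state, without advancing time (a new reading comes with each control period).
- imaging.get_image(name): name is "side" or "top"; returns the picture (420x560x3 uint8, red, green, blue); there is no depth.
- imaging.calibration(name): a dict with "fovy" (degrees; the focal length in pixels is half the picture's height over the tangent of half this angle, whatever the lens; pixels are square), "cx", "cy" (the principal point, pixels), "k1" (the pictures are not rectified: a ray, as slopes to the right and down, at radius r is drawn at 1 + k1 r^2 times it, then the intrinsics apply), "extrinsics" (4x4, takes a point from world to camera coordinates). Camera axes: x right, y down, z forward; pixel columns grow to the right and rows downward; lengths in m; the calibration is good to about 2 mm. A picture is of the moment at which its call begins. calibration takes no time and is no camera call.
- job.finish_job(): hands the job in; it is judged then, once.
The state is a dict: "t": time; "joints": joint angles; "qvel": joint speeds; "joint_efforts": joint torques, N m; "tool_pos": TCP position; "eef_rot": TCP orientation; "force": force on the tool from outside, world axes, zero at the start; "torque": the same for the moment, N m; "width": opening from 0.0 (shut) to 1.0 (fully open); "grip_force": force on a finger pad.
Only numpy, scipy, OpenCV 4.12 (cv2) and the standard library are available. Lean on these libraries where they do the work, as an engineer would, in place of code of your own. Each camera call takes 0.05 s, during which the arm holds its last target. There are 200 camera calls.

TASK

Stack the three washed metal ink cups to drain, all mouth-down in one straight tower in the middle of the round drip stand: the tallest at the bottom, the one from the leaning wire rack on it, the shortest on top, each mouth rim squarely on the foot rim of the cup below. Build it from the bottom up, set each cup down rather than letting it drop, and leave everything else where it is.

Things in the scene. Friction and masses are not known exactly. Their poses are not given: they have to be found in the camera images.
- cup_tall: the tallest cup: plain pale metal cylinder, 90 mm high, 56 mm outside diameter, wall 5 mm, about 160 g. Origin: centre of the open mouth; z runs to the closed end (z up = mouth-down), which is sunk 2.5 mm inside a flat foot rim 5 mm wide, as wide as the mouth rim. Starts standing mouth-down on the deck, in any of four places among the jar, the tin and the short cup.
- cup_mid: the middle cup: plain pale metal cylinder, 70 mm high, 56 mm outside diameter, wall 5 mm, about 130 g. Origin: centre of the open mouth; z runs to the closed end (z up = mouth-down), which is sunk 2.5 mm inside a flat foot rim 5 mm wide, as wide as the mouth rim. Starts in the wire rack, leaning 25 degrees from upright, closed end up, roughly towards the robot; loose, comes out along its axis.
- cup_short: the shortest cup: plain pale metal cylinder, 50 mm high, 56 mm outside diameter, wall 5 mm, about 100 g. Origin: centre of the open mouth; z runs to the closed end (z up = mouth-down), which is sunk 2.5 mm inside a flat foot rim 5 mm wide, as wide as the mouth rim. Starts standing mouth-down on the deck, in another of the four places.
- stand: fixed round drip stand, a dark flat steel disc 90 mm in diameter, 12 mm high, slotted on top (slots only drawn); origin at the centre of its underside. The tower goes on its middle.
- rack: fixed wire rack; origin on the deck 50 mm below the centre of the leaning cup's mouth; the cup leans to its -x. Two 8 mm wires, 37 mm apart, run 48 mm up the underside of the cup and bend under its rim; the cup's sides (rack y) are free for fingers. Foot plate x -64 to 36, y +-40 mm. All, with the cup, within 85 mm of the origin, 130 mm high.
- jar: bystander: white closed jar with black lid, 60 mm in diameter, 78 mm high, standing; origin at the centre of its underside. In one of the four places.
- tin: bystander: closed, lidded metal tin, 72 mm in diameter, 65 mm high, standing; origin at the centre of its underside. In one of the four places.
- pot: bystander: small amber pot with black cap, 40 mm in diameter, 48 mm high, on the right among the cups; origin at the centre of its underside.
- brush: bystander: brush lying across, beyond the work area; origin on its underside.
- spatula: bystander: ink spatula lying at the far right edge of the plate; origin on its underside.
- squeeze: bystander: white closed bottle, 60 mm in diameter, 170 mm high, standing at the far left; origin at the centre of its underside.
- sponge: bystander: yellow cleaning block 90 x 60 x 30 mm at the far right; origin at the centre of its underside.
There are look-alikes about, which are no part of the job. Leave any blue, orange or red look-alike of the cup_tall alone.

How it is judged:
On the way, in this order (a step that is already met when the one before it is completed fails the run):
1. the tallest cup stands mouth-down in the middle of the drip stand, released (horizontal distance between cup_tall and stand below 0.012 m and z of cup_tall in the frame of stand between 0.009 and 0.016 m and angle between cup_tall's own z axis and vertical below 0.04 rad and contact force between the fingers and cup_tall below 0.05 N and linear speed of cup_tall below 0.03 m/s), for 0.2 s.
2. the cup from the rack stands mouth-down, rim on rim, on the tallest, released (horizontal distance between cup_tall and stand below 0.012 m and z of cup_tall in the frame of stand between 0.009 and 0.016 m and angle between each of cup_tall, cup_mid's own z axis and vertical below 0.04 rad and horizontal distance between cup_mid and cup_tall below 0.005 m and z of cup_mid in the frame of cup_tall between 0.086 and 0.094 m and contact force between the fingers and cup_mid below 0.05 N and linear speed of cup_mid below 0.03 m/s), for 0.2 s.
3. the shortest cup stands mouth-down, rim on rim, on top, released (horizontal distance between cup_tall and stand below 0.012 m and z of cup_tall in the frame of stand between 0.009 and 0.016 m and angle between each of cup_tall, cup_mid, cup_short's own z axis and vertical below 0.04 rad and horizontal distance between cup_mid and cup_tall below 0.005 m and z of cup_mid in the frame of cup_tall between 0.086 and 0.094 m and horizontal distance between cup_short and cup_mid below 0.005 m and z of cup_short in the frame of cup_mid between 0.066 and 0.074 m and contact force between the fingers and cup_short below 0.05 N and linear speed of cup_short below 0.03 m/s), for 0.2 s.
At the end, for the whole second after the job is handed in: The tallest cup is mouth-down on the drip stand within 12 mm of its centre, the cup from the rack mouth-down on it and the shortest mouth-down on that, each within 5 mm sideways of the one below and seated on its rim (height within 4 mm), all upright within 0.04 rad, released and at rest (all of step 3 and contact force between the fingers and cup_tall below 0.05 N and linear speed of each of cup_tall, cup_mid below 0.03 m/s and contact force between the fingers and cup_mid below 0.05 N); the robot touches nothing.
It fails at once if a bystander (jar, tin, pot, brush, spatula, bottle or cleaning block) is shifted by more than 20 mm (distance of any of jar, tin, pot, brush, spatula, squeeze, sponge from where it was at the start of the episode above 0.02 m).
It fails at once if a cup is dropped (falls freely for more than about 12 mm) ((contact force between each of the fingers, anything else and cup_tall below 0.02 N and linear speed of cup_tall above 0.5 m/s) or (contact force between each of the fingers, anything else and cup_mid below 0.02 N and linear speed of cup_mid above 0.5 m/s) or (contact force between each of the fingers, anything else and cup_short below 0.02 N and linear speed of cup_short above 0.5 m/s)).
It also fails if it takes over 69 s, if anything falls off the work surface, if the arm or the gripper's body presses on something with over 40 N, if the wrist force passes 120 N, or if a joint passes its speed limit or range.

## Working session

There is one attempt and no reset: what is moved stays moved. The work goes in short steps, Python scripts to look and compute and a tool call to move; the robot and the scene stay as the last step left them, time stands still between calls to the robot, and variables do not carry over. Pictures are saved under pics/ and viewed, at most 14 in all, crops included, and the job is handed in when it is done.

Besides the shell and the picture viewer there is one more tool, called after ">>>" by a JSON object that holds its "fn" and its "kwargs". play_rows: Moves the arm, as the interface text tells. Its arguments: {"type":"object","properties":{"steps":{"type":"array"},"newtons":{"type":"number"}},"required":["steps"]}

```bash
ls; mkdir -p pics
python3 - <<'E'
from plant import monitor, imaging, job, env
import cv2
for n in("side","top"):
    im=imaging.get_image(n); cv2.imwrite(f"pics/{n}0.png",im[:,:,::-1]); print(n,imaging.calibration(n))
o=monitor.get_obs();print(o)
E
```

```text
pics
side {'fovy': 46.914563745271735, 'cx': 283.62786164289906, 'cy': 215.9112401963799, 'k1': -0.16535229811847718, 'extrinsics': array([[-0.65118455, -0.75873355,  0.01679512,  0.3371326 ],
       [-0.57911109,  0.48247673, -0.65715033,  0.38757604],
       [ 0.49049874, -0.43765238, -0.75357241,  0.89584771],
       [ 0.        ,  0.        ,  0.        ,  1.        ]])}
top {'fovy': 54.747574430224155, 'cx': 283.9618509671722, 'cy': 203.00655461613567, 'k1': -0.0218521995464138, 'extrinsics': array([[ 1.36340072e-03, -9.99999066e-01,  9.95068402e-05,
        -1.62114701e-02],
       [-9.88793453e-01, -1.36297773e-03, -1.49283786e-01,
         5.60014570e-01],
       [ 1.49283782e-01,  1.05141908e-04, -9.88794388e-01,
         9.27335330e-01],
       [ 0.00000000e+00,  0.00000000e+00,  0.00000000e+00,
         1.00000000e+00]])}
{'t': 0.1, 'joints': array([ 1.18018393,  0.62921896,  0.03846894,  1.51822995, -0.02703799,
        0.99630162, -0.0200517 ]), 'qvel': array([ 0.00035236, -0.00040627,  0.00139013, -0.00282622, -0.00151956,
        0.00146849, -0.00233487]), 'joint_efforts': array([ 3.40731960e-03, -5.50784361e+01,  1.14738990e+00, -1.87116140e+01,
       -5.21966082e-02,  1.92484574e-02,  7.80906339e-05]), 'tool_pos': array([ 0.20738142, -0.61576435,  0.40388088]), 'eef_rot': array([[ 9.47739671e-01,  3.19044269e-01, -5.19480966e-04],
       [ 3.19044691e-01, -9.47738395e-01,  1.55523551e-03],
       [ 3.85691826e-06, -1.63969603e-03, -9.99998656e-01]]), 'force': array([ 0.83708202, -0.23779566,  0.56500146]), 'torque': array([-0.00911084, -0.05481929,  0.0065015 ]), 'grip_force': 0.0, 'width': 1.001694723130067}
```

View pics/side0.png

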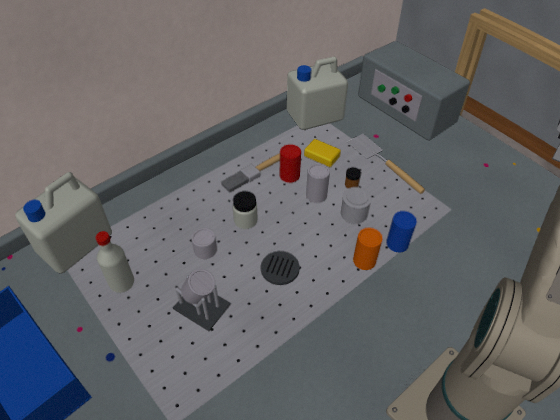

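View pics/top0.png

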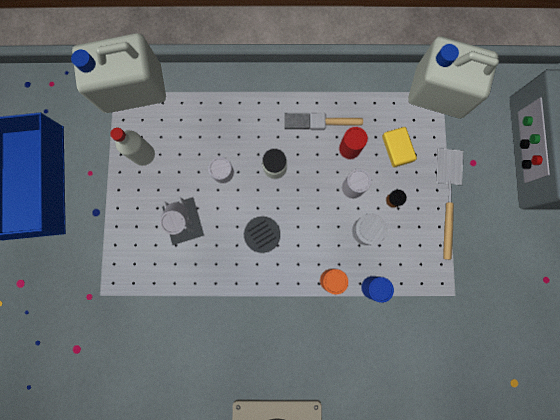

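The side view shows the tall cup at (317,185), the short cup at (204,245), the rack cup at (200,290) and the stand at (280,268). In the top view they are at (357,183), (221,170), (174,222) and (262,234). Next I'll enlarge these for measuring.

Run:
```python
import cv2,numpy as np
T=cv2.imread("pics/top0.png");S=cv2.imread("pics/side0.png")
def c(im,u,v,lab):
    k=im[v-33:v+33,u-33:u+33]; k=cv2.resize(k,(264,264),interpolation=cv2.INTER_CUBIC)
    k=cv2.convertScaleAbs(k,alpha=1.5,beta=-60)
    for i in range(0,66,10):
        cv2.line(k,(i*4,0),(i*4,5),(0,0,255),1);cv2.line(k,(0,i*4),(5,i*4),(0,0,255),1)
    cv2.putText(k,f"{lab} {u-33},{v-33}",(8,258),0,.5,(0,0,255),1);return k
a=np.hstack([c(T,357,183,'Ttall'),c(T,221,170,'Tshort'),c(T,176,222,'Track')])
b=np.hstack([c(S,317,185,'Stall'),c(S,204,245,'Sshort'),c(S,203,290,'Srack')])
cv2.imwrite("pics/m1.png",np.vstack([a,b]))
```

```text
(no output)
```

View pics/m1.png

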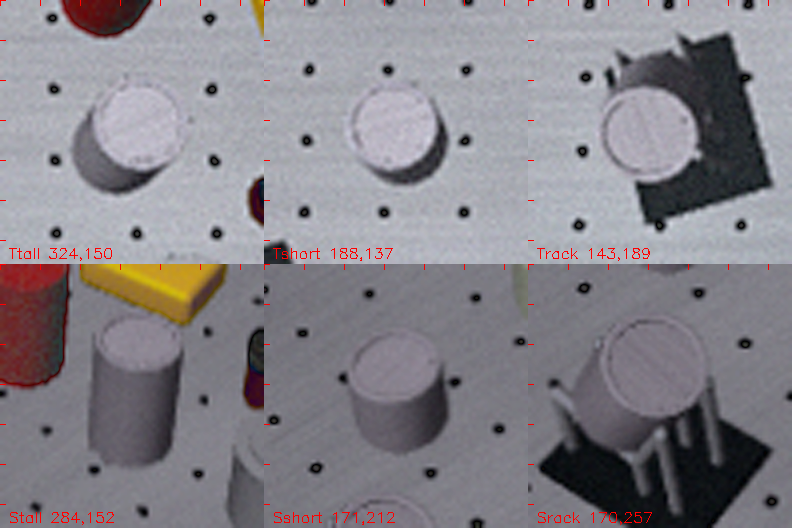

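The foot rims are clear: tall (358.4,180.9) top and (318.4,171.3) side, short (220.4,168.1) and (203.8,237.1), mid (173,221.9) and (201.9,282.2). The rack plate's corners are visible in the top crop.

```bash
cat > h.py <<'E'
import numpy as np,cv2
from plant import monitor,imaging
C={n:imaging.calibration(n) for n in("top","side")}
def ray(n,u,v):
    c=C[n];f=210/np.tan(np.radians(c["fovy"]/2));K=np.array([[f,0,c["cx"]],[0,f,c["cy"]],[0,0,1]])
    p=cv2.undistortPoints(np.array([[[u,v]]],float),K,np.array([c["k1"],0,0,0.]))[0,0]
    E=c["extrinsics"];R=E[:3,:3];return -R.T@E[:3,3],R.T@np.array([*p,1])
def onz(n,u,v,z):
    o,d=ray(n,u,v);return o+d*(z-o[2])/d[2]
def tri(a,b):
    o1,d1=ray("top",*a);o2,d2=ray("side",*b)
    s=np.linalg.lstsq(np.c_[d1,-d2],o2-o1,rcond=None)[0];p,q=o1+s[0]*d1,o2+s[1]*d2
    return (p+q)/2,np.linalg.norm(p-q)
def proj(n,P):
    c=C[n];f=210/np.tan(np.radians(c["fovy"]/2));p=c["extrinsics"][:3,:3]@P+c["extrinsics"][:3,3];x=p[:2]/p[2];return x*(1+c["k1"]*(x@x))*f+[c["cx"],c["cy"]]
E
python3 - <<'E'
from h import *
np.set_printoptions(precision=4,suppress=True)
for n,a,b,z in(("tall",(358.4,180.9),(318.4,171.3),.09),("short",(220.4,168.1),(203.8,237.1),.05),("mid",(173,221.9),(201.9,282.2),.1134)):
    print(n,onz("top",*a,z),onz("side",*b,z),*tri(a,b))
for n,seed in(("top",(262,234)),("side",(280,268))):
    im=cv2.imread(f"pics/{n}0.png");m=(im.max(2)<95).astype(np.uint8);u,v=seed
    m=cv2.morphologyEx(m,cv2.MORPH_CLOSE,np.ones((3,3)))
    k=np.zeros_like(m);k[v-30:v+30,u-30:u+30]=1
    cs,_=cv2.findContours(m*k,cv2.RETR_EXTERNAL,cv2.CHAIN_APPROX_NONE)
    c=max(cs,key=cv2.contourArea);h=cv2.convexHull(c);e=cv2.fitEllipse(h);print(n,e,onz(n,*e[0],.010))
P=[onz("top",143+(x-528)/4-.4,189+y/4-.4,.003) for x,y in((728,33),(773,185),(647,226))]
for p in P:print("plate",p)
x=P[0]-P[1];y=P[2]-P[1];print(np.linalg.norm(x),np.linalg.norm(y),np.degrees([np.arctan2(x[1],x[0]),np.arctan2(y[1],y[0])-np.pi/2]))
a=np.arctan2(x[1],x[0]);X=np.array([np.cos(a),np.sin(a),0]);Y=np.array([-X[1],X[0],0])
o=P[1]+64*X*1e-3+40*Y*1e-3; print("rack o",o,"foot",o-X*.07*np.sin(np.radians(25)))
o=P[0]-36*X*1e-3+40*Y*1e-3; print("rack o",o)
E
```

```text
tall [ 0.6043 -0.1859  0.09  ] [ 0.6041 -0.1866  0.09  ] [ 0.6039 -0.186   0.0905] 0.0005621436398812737
short [0.6435 0.1374 0.05  ] [0.6424 0.1373 0.05  ] [0.6433 0.1373 0.0492] 0.0008385175946377997
mid [0.5069 0.2286 0.1134] [0.5035 0.2294 0.1134] [0.5065 0.2289 0.1098] 0.0019009721998326336
top ((262.07177734375, 234.24569702148438), (35.59193420410156, 36.6031608581543), 121.28179168701172) [0.4876 0.0379 0.01  ]
side ((279.7718505859375, 267.6470642089844), (34.11707305908203, 39.75777053833008), 90.65973663330078) [0.4856 0.0394 0.01  ]
plate [0.5812 0.2126 0.003 ]
plate [0.4864 0.1816 0.003 ]
plate [0.4611 0.2583 0.003 ]
0.09969187663904776 0.0807546403288315 [18.1351 18.2666]
rack o [0.5348 0.2395 0.003 ] foot [0.5067 0.2303 0.003 ]
rack o [0.5345 0.2394 0.003 ]
```

>>> {"fn": "play_rows", "kwargs": {"steps": [[51,-28,0,0,0,0,1],[102,-56,0,0,0,0,1],[154,-84,0,0,0,0,1],[205,-112,0,0,0,0,1],[256,-140,0,0,0,0,1]], "newtons": 20}}

```text
t: 0.72
tool_pos: [0.4064, -0.4001, 0.4045]
eef_rot: [[0.948, 0.319, -0.0], [0.319, -0.948, 0.0], [-0.0, -0.0, -1.0]]
force: [1.4, -1.0, -0.9]
width: 1.0
grip_force: 0.0
```

>>> {"fn": "play_rows", "kwargs": {"steps": [[51,-28,0,0,0,0,1],[102,-56,0,0,0,0,1],[154,-84,0,0,0,0,1],[205,-112,0,0,0,0,1],[256,-140,0,0,0,0,1]]}}

```text
t: 1.35
tool_pos: [0.6043, -0.1858, 0.4044]
eef_rot: [[0.948, 0.319, -0.001], [0.319, -0.948, -0.0], [-0.001, -0.0, -1.0]]
force: [1.4, -0.9, 1.2]
width: 1.0
grip_force: 0.0
```

```bash
cat >> h.py <<'E'
from scipy.spatial.transform import Rotation as Ro
def down(yaw,tilt=0):  # tool x at yaw, z down; tilt leans z ahead along x (rad)
    x=np.array([np.cos(yaw),np.sin(yaw),0]);z=np.array([0,0,-1.])
    z2=np.cos(tilt)*z+np.sin(tilt)*x;x2=np.cos(tilt)*x-np.sin(tilt)*z
    return np.c_[x2,np.cross(z2,x2),z2]
def go(g,R):  # grasp-point target -> shift mm, turn deg in present tool axes
    o=monitor.get_obs();A=o["eef_rot"];p=np.array(g)-.18*R[:,2]
    print("shift",np.round((A.T@(p-o["tool_pos"]))*1000,1),"turn",np.round(np.degrees(Ro.from_matrix(A.T@R).as_rotvec()),2),
     "grasp",np.round(o["tool_pos"]+.18*A[:,2],4),"F",np.round(o["force"],1),"w",round(o["width"]*94,1),"g",round(o["grip_force"],1),"t",round(o["t"],2),"yaw",round(np.degrees(np.arctan2(A[1,0],A[0,0])),2))
E
python3 -c "
from h import *
go((.604,-.186,.200),down(np.radians(18.6)))
go((.604,-.186,.062),down(np.radians(18.6)))"
```

```text
shift [-0.4  0.1 24.4] turn [-0.01  0.03  0.  ] grasp [ 0.6042 -0.1858  0.2244] F [ 1.4 -0.9  1.2] w 94.0 g 0.0 t 1.35 yaw 18.6
shift [-3.000e-01  1.000e-01  1.624e+02] turn [-0.01  0.03  0.  ] grasp [ 0.6042 -0.1858  0.2244] F [ 1.4 -0.9  1.2] w 94.0 g 0.0 t 1.35 yaw 18.6
```

>>> {"fn": "play_rows", "kwargs": {"steps": [[0,0,50,0,0,0,1],[0,0,95,0,0,0,1],[0,0,135,0,0,0,1],[0,0,162,0,0,0,1],[0,0,162,0,0,0,1]]}}

```text
t: 1.98
tool_pos: [0.6022, -0.1869, 0.2402]
eef_rot: [[0.948, 0.319, -0.005], [0.319, -0.948, 0.002], [-0.005, -0.003, -1.0]]
force: [-1.2, 0.6, 0.6]
width: 0.998
grip_force: 0.0
```

>>> {"fn": "play_rows", "kwargs": {"steps": [[0,0,0,0,0,0,-1],[0,0,0,0,0,0,-1],[0,0,0,0,0,0,-1],[0,0,0,0,0,0,-1],[0,0,0,0,0,0,-1]], "newtons": 20}}

```text
t: 2.6
tool_pos: [0.6036, -0.1877, 0.2434]
eef_rot: [[0.948, 0.319, 0.001], [0.319, -0.948, -0.001], [0.001, 0.001, -1.0]]
force: [-0.5, -0.3, 3.2]
width: 0.588
grip_force: 19.8
```

```bash
python3 -c "
from h import *
go((.604,-.186,.062),down(np.radians(18.6)))"
```

```text
shift [ 0.9 -1.5  1.4] turn [ 0.06 -0.06 -0.01] grasp [ 0.6038 -0.1878  0.0634] F [-0.5 -0.3  3.2] w 55.3 g 19.8 t 2.6 yaw 18.59
```

>>> {"fn": "play_rows", "kwargs": {"steps": [[0,0,-15,0,0,0,-1],[0,0,-55,0,0,0,-1],[0,0,-110,0,0,0,-1],[-7,-45,-110,0,0,0,-1],[-14,-95,-110,0,0,0,-1]]}}

```text
t: 3.22
tool_pos: [0.5592, -0.1012, 0.354]
eef_rot: [[0.948, 0.317, 0.002], [0.317, -0.948, -0.0], [0.002, 0.001, -1.0]]
force: [0.1, 1.5, -2.5]
width: 0.587
grip_force: 19.8
```

>>> {"fn": "play_rows", "kwargs": {"steps": [[-8,-50,0,0,0,0,-1],[-16,-100,0,0,0,0,-1],[-23,-145,0,0,0,0,-1],[-25,-155,0,0,0,0,-1],[-25,-155,0,0,0,0,-1]]}}

```text
t: 3.85
tool_pos: [0.4866, 0.0375, 0.3532]
eef_rot: [[0.947, 0.32, 0.001], [0.32, -0.947, -0.0], [0.001, 0.0, -1.0]]
force: [0.3, 0.3, -1.2]
width: 0.586
grip_force: 19.8
```

```bash
python3 -c "
from h import *
go((.487,.0385,.076),down(np.radians(18.6)))
im=imaging.get_image('side');cv2.imwrite('pics/s1.png',cv2.resize(im[150:350,180:380,::-1],(600,600)))"
```

```text
shift [ 0.6 -0.9 97.2] turn [ 0.02 -0.04  0.08] grasp [0.4867 0.0374 0.1732] F [ 0.3  0.3 -1.2] w 55.1 g 19.8 t 3.85 yaw 18.68
```

View pics/s1.png

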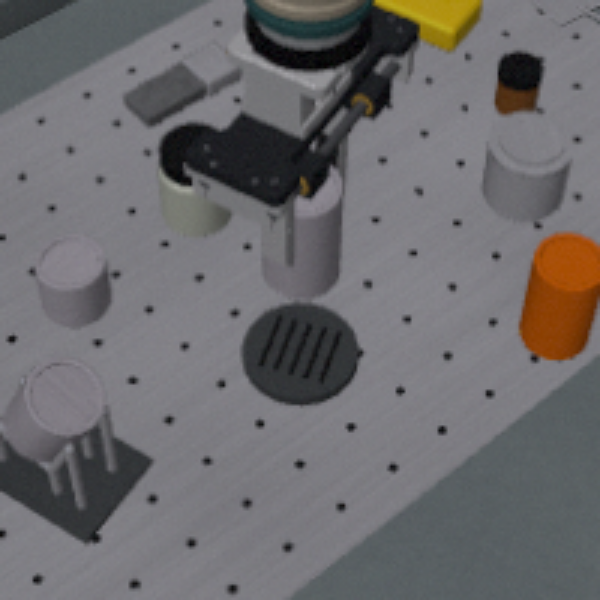

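The tall cup hangs upright between the fingers over the stand (at about (300,350) in the crop). I'll lower it.

>>> {"fn": "play_rows", "kwargs": {"steps": [[0,-1,45,0,0,0,-1],[0,-1,80,0,0,0,-1],[0,-1,93,0,0,0,-1],[0,-1,97,0,0,0,-1],[0,-1,98,0,0,0,-1]]}}

```text
t: 4.53
tool_pos: [0.4869, 0.0377, 0.2554]
eef_rot: [[0.948, 0.318, 0.002], [0.318, -0.948, -0.0], [0.002, 0.001, -1.0]]
force: [-0.4, -0.1, -1.1]
width: 0.593
grip_force: 19.8
```

>>> {"fn": "play_rows", "kwargs": {"steps": [[0,0,0.5,0,0,0,-1],[0,0,1,0,0,0,-1],[0,0,1,0,0,0,-1]]}}

```text
t: 4.9
tool_pos: [0.4869, 0.0379, 0.2553]
eef_rot: [[0.948, 0.319, 0.003], [0.319, -0.948, 0.0], [0.003, 0.001, -1.0]]
force: [-0.0, -1.7, 7.7]
width: 0.59
grip_force: 19.8
```

```bash
python3 -c "
from h import *
go((.487,.0385,.075),down(np.radians(18.6)))"
```

```text
shift [ 0.3 -0.5  0.3] turn [ 0.05 -0.15 -0.01] grasp [0.4874 0.0379 0.0753] F [-0.  -1.7  7.7] w 55.5 g 19.8 t 4.9 yaw 18.59
```

>>> {"fn": "play_rows", "kwargs": {"steps": [[0,0,0,0,0,0,0.3],[0,0,0,0,0,0,1],[0,0,0,0,0,0,1],[0,0,0,0,0,0,1],[0,0,0,0,0,10,1]]}}

```text
t: 5.52
tool_pos: [0.4863, 0.0381, 0.2536]
eef_rot: [[0.989, 0.145, -0.0], [0.145, -0.989, 0.0], [-0.0, -0.0, -1.0]]
force: [-1.0, -0.7, -0.1]
width: 0.996
grip_force: 0.0
```

>>> {"fn": "play_rows", "kwargs": {"steps": [[0,0,0,0,0,10,1],[0,0,0,0,0,20,1],[0,0,0,0,0,30,1],[0,0,0,0,0,40,1],[0,0,0,0,0,50,1]]}}

```text
t: 6.15
tool_pos: [0.4863, 0.0382, 0.2536]
eef_rot: [[0.746, -0.665, -0.0], [-0.665, -0.746, 0.0], [-0.0, -0.0, -1.0]]
force: [-0.0, 0.3, -0.1]
width: 1.003
grip_force: 0.0
```

>>> {"fn": "play_rows", "kwargs": {"steps": [[0,0,0,0,0,10,1],[0,0,0,0,0,20,1],[0,0,0,0,0,30,1],[0,0,0,0,0,30,1],[0,0,0,0,0,30,1]]}}

```text
t: 6.78
tool_pos: [0.4863, 0.0382, 0.2536]
eef_rot: [[0.322, -0.947, -0.0], [-0.947, -0.322, 0.0], [-0.0, 0.0, -1.0]]
force: [-0.3, 0.7, -0.6]
width: 0.999
grip_force: 0.0
```

```bash
python3 -c "
from h import *
go((.487,.0385,.075),down(np.radians(18.6-90)));print(monitor.get_obs()['joints'])"
```

```text
shift [-0.  -0.7 -1.4] turn [0.   0.   0.19] grasp [0.4863 0.0383 0.0736] F [-0.3  0.7 -0.6] w 94.0 g 0.0 t 6.78 yaw -71.21
[-0.41558363  0.69245903  0.42093527  2.09935911 -0.61305347  0.47060929
 -2.33741191]
```

>>> {"fn": "play_rows", "kwargs": {"steps": [[0,0,0,0,0,0,0.3],[0,0,0,0,0,0,-1],[0,0,0,0,0,0,-1],[0,0,0,0,0,0,-1],[0,0,0,0,0,0,-1]], "newtons": 5}}

```text
t: 7.4
tool_pos: [0.4867, 0.0382, 0.2539]
eef_rot: [[0.319, -0.948, 0.001], [-0.948, -0.319, -0.0], [0.0, -0.001, -1.0]]
force: [1.2, -0.2, 0.2]
width: 0.605
grip_force: 5.0
```

>>> {"fn": "play_rows", "kwargs": {"steps": [[0,0,0,0,0,0,-1]]}}

```text
t: 7.52
tool_pos: [0.4867, 0.0382, 0.2538]
eef_rot: [[0.319, -0.948, 0.001], [-0.948, -0.319, -0.0], [0.0, -0.001, -1.0]]
force: [1.5, -0.9, 1.3]
width: 0.607
grip_force: 5.0
```

```bash
python3 -c "
from h import *
go((.487,.0385,.075),down(np.radians(18.6-90)))"
```

```text
shift [-0.2 -0.4 -1.2] turn [-0.06 -0.03  0.01] grasp [0.4869 0.0382 0.0738] F [ 1.5 -0.9  1.3] w 57.1 g 5.0 t 7.53 yaw -71.39
```

>>> {"fn": "play_rows", "kwargs": {"steps": [[0,0,0,0,0,0,0.3],[0,0,0,0,0,0,1],[0,0,0,0,0,0,1],[0,0,-40,0,0,0,1],[0,0,-100,0,0,0,1]]}}

```text
t: 8.15
tool_pos: [0.4856, 0.0382, 0.3536]
eef_rot: [[0.319, -0.948, -0.004], [-0.948, -0.319, -0.001], [-0.0, 0.004, -1.0]]
force: [1.5, 0.3, 0.2]
width: 0.995
grip_force: 0.0
```

>>> {"fn": "play_rows", "kwargs": {"steps": [[0,0,-50,0,0,-10,1],[0,0,-50,0,0,-20,1],[0,0,-50,0,0,-30,1],[0,0,-50,0,0,-40,1],[0,0,-50,0,0,-50,1]]}}

```text
t: 8.78
tool_pos: [0.486, 0.0381, 0.4036]
eef_rot: [[0.933, -0.359, -0.0], [-0.359, -0.933, -0.0], [-0.0, 0.0, -1.0]]
force: [-0.2, 0.0, 0.6]
width: 1.001
grip_force: 0.0
```

>>> {"fn": "play_rows", "kwargs": {"steps": [[0,0,0,0,0,-10,1],[0,0,0,0,0,-20,1],[0,0,0,0,0,-30,1],[0,0,0,0,0,-39.6,1],[0,0,0,0,0,-39.6,1]]}}

```text
t: 9.4
tool_pos: [0.486, 0.0379, 0.4036]
eef_rot: [[0.951, 0.311, -0.0], [0.311, -0.951, 0.0], [-0.0, -0.0, -1.0]]
force: [0.9, -0.1, 0.2]
width: 1.002
grip_force: 0.0
```

```bash
python3 -c "
from h import *
R=down(np.radians(18.2),np.radians(25));f=np.array([.5065,.2294,.1134])
go((.487,.0382,.22),down(np.radians(18.2)))
go(f-R[:,2]*.1,R)
go(f-R[:,2]*.06,R)
print(monitor.get_obs()['joints']);imaging
im=imaging.get_image('top');cv2.imwrite('pics/t2.png',im[:,:,::-1])"
```

```text
shift [1.  0.  3.6] turn [-0.02  0.02 -0.11] grasp [0.486  0.038  0.2236] F [ 0.9 -0.1  0.2] w 94.2 g 0.0 t 9.4 yaw 18.09
shift [ -39.4 -175.4   36.5] turn [ 0.   25.02 -0.11] grasp [0.486  0.038  0.2236] F [ 0.9 -0.1  0.2] w 94.2 g 0.0 t 9.4 yaw 18.09
shift [ -22.5 -175.5   72.8] turn [ 0.   25.02 -0.11] grasp [0.486  0.038  0.2236] F [ 0.9 -0.1  0.2] w 94.2 g 0.0 t 9.4 yaw 18.09
[-0.29173495  0.40673716  0.21674409  1.96428249 -0.12132006  0.78324928
 -1.26097887]
```

>>> {"fn": "play_rows", "kwargs": {"steps": [[-8,-50,0,0,0,0,1],[-16,-100,0,0,8,0,1],[-25,-145,12,0,17,0,1],[-39.4,-175.5,36,0,25,0,1],[-39.4,-175.5,36,0,25,0,1]]}}

```text
t: 10.07
tool_pos: [0.4023, 0.1884, 0.3765]
eef_rot: [[0.898, 0.321, 0.3], [0.293, -0.946, 0.137], [0.328, -0.035, -0.944]]
force: [0.2, 0.2, -1.4]
width: 1.001
grip_force: 0.0
```

>>> {"fn": "play_rows", "kwargs": {"steps": [[0,0,0,0,0,0,1],[0,0,30,0,0,0,1],[0,0,60,0,0,0,1],[0,0,60,0,0,0,1]]}}

```text
t: 10.58
tool_pos: [0.4256, 0.1974, 0.3251]
eef_rot: [[0.902, 0.32, 0.29], [0.294, -0.947, 0.131], [0.317, -0.033, -0.948]]
force: [-0.8, 0.5, 0.5]
width: 1.001
grip_force: 0.0
```

```bash
python3 -c "
from h import *
R=down(np.radians(18.2),np.radians(25));f=np.array([.5065,.2294,.1134])
go(f+R[:,2]*.02,R)
a,b=[cv2.resize(imaging.get_image(n)[v-50:v+50,u-66:u+67,::-1],(400,300)) for n,u,v in(('top',176,215),('side',203,280))]
cv2.imwrite('pics/m2.png',np.hstack([a,b]))"
```

```text
shift [-2.9 -2.8 69.4] turn [-1.91  6.54 -0.24] grasp [0.4778 0.2209 0.1544] F [-0.8  0.5  0.5] w 94.1 g 0.0 t 10.57 yaw 18.06
```

View pics/m2.png

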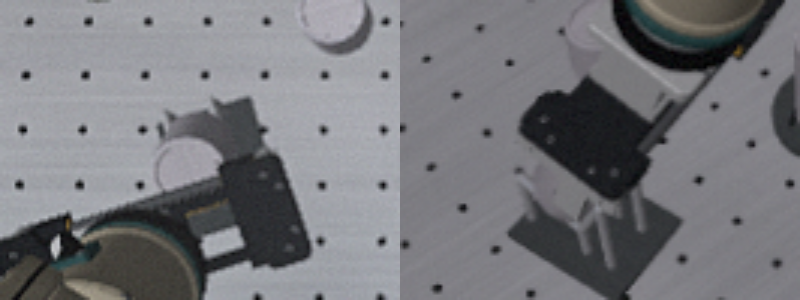

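The picture shows the gripper over the rack but tilted only about 18°. It's likely at a joint limit, so I'll check.

```bash
python3 -c "
from h import *
print(np.round(monitor.get_obs()['joints'],3))
lo=[-3.06,-.37,-1.25,.18,-1.1,.23,-2.94];hi=[3.06,2.12,1.32,2.47,4.24,1.98,2.94]
q=monitor.get_obs()['joints'];print(np.round(q-lo,2),np.round(hi-q,2))"; python3 -c "
from plant import env;print([a for a in dir(env) if a[0]!='_'])"
```

```text
[-0.834  0.498  0.467  2.247 -1.095  0.234 -0.656]
[2.23 0.87 1.72 2.07 0.   0.   2.28] [3.89 1.62 0.85 0.22 5.34 1.75 3.6 ]
['MotionError', 'finger_overhang']
```

Joints 5 and 6 are at their limits. The pads only press on the cup's sides, so the pitch about the closing line is free. I'll grip with the tool 5° off vertical and turn the cup upright afterwards.

```bash
python3 -c "
from h import *
a=-down(np.radians(18.2),np.radians(25))[:,2];f=np.array([.5065,.2294,.1134])
R=down(np.radians(18.2),np.radians(5))
go(f+a*.045,R);go(f-a*.025,R);print('axis in new tool',R.T@a)"
```

```text
shift [52.1 -5.1 10.2] turn [-2.000e+00 -1.361e+01 -1.000e-02] grasp [0.4778 0.221  0.1559] F [ 0.8 -0.5  0.2] w 94.0 g 0.0 t 10.68 yaw 17.94
shift [59.9 -2.7 79.8] turn [-2.000e+00 -1.361e+01 -1.000e-02] grasp [0.4778 0.221  0.1559] F [ 0.8 -0.5  0.2] w 94.0 g 0.0 t 10.68 yaw 17.94
axis in new tool [-3.42020143e-01 -1.60446515e-17 -9.39692621e-01]
```

>>> {"fn": "play_rows", "kwargs": {"steps": [[25,0,-15,0,-7,0,1],[50,0,-25,0,-14,0,1],[50,0,-25,0,-14,0,1],[50,0,-25,0,-14,0,1]]}}

```text
t: 11.18
tool_pos: [0.4615, 0.2088, 0.3651]
eef_rot: [[0.945, 0.321, 0.066], [0.318, -0.946, 0.058], [0.081, -0.034, -0.996]]
force: [-0.5, -0.3, -0.9]
width: 0.998
grip_force: 0.0
```

```bash
python3 -c "
from h import *
a=-down(np.radians(18.2),np.radians(25))[:,2];f=np.array([.5065,.2294,.1134])
R=down(np.radians(18.2),np.radians(5))
go(f+a*.045,R);go(f-a*.025,R)
print(np.round(monitor.get_obs()['joints'],3))"
```

```text
shift [11.9 -4.3 32.9] turn [-1.98  0.34  0.38] grasp [0.4734 0.2193 0.1858] F [-0.5 -0.3 -0.9] w 93.8 g 0.0 t 11.18 yaw 18.59
shift [36.2 -1.9 98.5] turn [-1.98  0.34  0.38] grasp [0.4734 0.2193 0.1858] F [-0.5 -0.3 -0.9] w 93.8 g 0.0 t 11.18 yaw 18.59
[-1.028  0.602  0.851  2.009 -0.728  0.761 -0.984]
```

>>> {"fn": "play_rows", "kwargs": {"steps": [[12,-4.3,10,-2,0.3,0.4,1],[12,-4.3,33,-2,0.3,0.4,1],[12,-4.3,33,-2,0.3,0.4,1]]}}

```text
t: 11.55
tool_pos: [0.4739, 0.2193, 0.3319]
eef_rot: [[0.946, 0.313, 0.079], [0.312, -0.95, 0.024], [0.082, 0.002, -0.997]]
force: [-0.2, -0.5, -0.3]
width: 0.999
grip_force: 0.0
```

```bash
python3 -c "
from h import *
a=-down(np.radians(18.2),np.radians(25))[:,2];f=np.array([.5065,.2294,.1134])
R=down(np.radians(18.2),np.radians(5))
go(f-a*.025,R)
print(np.round(monitor.get_obs()['joints'],3))"
```

```text
shift [23.9  0.5 64. ] turn [0.13 0.3  0.06] grasp [0.488  0.2235 0.1525] F [-0.2 -0.5 -0.3] w 93.9 g 0.0 t 11.55 yaw 18.26
[-1.012  0.674  0.817  1.999 -0.769  0.706 -0.977]
```

>>> {"fn": "play_rows", "kwargs": {"steps": [[8,0.5,21,0,0,0,1],[16,0.5,42,0,0,0,1],[22,0.5,60,0,0,0,1],[24,0.5,64.5,0,0,0,1],[24,0.5,64.5,0,0,0,1]]}}

```text
t: 12.18
tool_pos: [0.503, 0.2275, 0.2714]
eef_rot: [[0.946, 0.313, 0.081], [0.312, -0.95, 0.025], [0.085, 0.002, -0.996]]
force: [-0.0, -1.0, -0.2]
width: 0.999
grip_force: 0.0
```

```bash
python3 -c "
from h import *
a=-down(np.radians(18.2),np.radians(25))[:,2];f=np.array([.5065,.2294,.1134])
R=down(np.radians(18.2),np.radians(5))
go(f-a*.025,R)
a,b=[cv2.resize(imaging.get_image(n)[v-50:v+50,u-66:u+67,::-1],(400,300)) for n,u,v in(('top',176,215),('side',203,280))]
cv2.imwrite('pics/m3.png',np.hstack([a,b]))"
```

```text
shift [-1.3 -0.7  1.2] turn [0.11 0.13 0.06] grasp [0.5176 0.232  0.092 ] F [-0.  -1.  -0.2] w 93.9 g 0.0 t 12.18 yaw 18.26
```

View pics/m3.png

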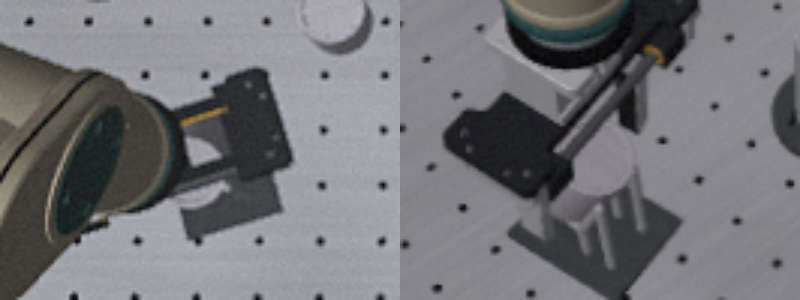

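The fingers straddle the mid cup, with the near finger at about (540,210) in the right half. I'll close and draw it out along its axis.

>>> {"fn": "play_rows", "kwargs": {"steps": [[-1.3,-0.7,1,0,0,0,0.3],[-1.3,-0.7,1,0,0,0,-1],[-1.3,-0.7,1,0,0,0,-1],[-1.3,-0.7,1,0,0,0,-1],[-1.3,-0.7,1,0,0,0,-1]], "newtons": 20}}

```text
t: 12.9
tool_pos: [0.5015, 0.228, 0.2705]
eef_rot: [[0.946, 0.314, 0.082], [0.313, -0.95, 0.025], [0.085, 0.002, -0.996]]
force: [0.4, -0.5, 0.6]
width: 0.603
grip_force: 20.0
```

>>> {"fn": "play_rows", "kwargs": {"steps": [[0,0,0,0,0,0,-1],[-3.4,0,-9.4,0,0,0,-1],[-10.2,0,-28,0,0,0,-1],[-20.5,0,-56.4,0,0,0,-1],[-25.5,0,-70,0,0,0,-1]]}}

```text
t: 13.52
tool_pos: [0.471, 0.2178, 0.34]
eef_rot: [[0.946, 0.313, 0.083], [0.312, -0.95, 0.026], [0.087, 0.001, -0.996]]
force: [0.5, 0.4, -0.8]
width: 0.601
grip_force: 20.0
```

```bash
python3 -c "
from h import *
R=down(np.radians(18.2),np.radians(-20))
go((.4868,.0381,.25),R)"
```

```text
shift [ 27.1 175.7 -77. ] turn [  0.06 -24.97   0.04] grasp [0.4858 0.2225 0.1606] F [ 0.5  0.4 -0.8] w 56.5 g 20.0 t 13.53 yaw 18.25
```

>>> {"fn": "play_rows", "kwargs": {"steps": [[0,0,-45,0,0,0,-1],[4,25,-85,0,-4,0,-1],[12,75,-85,0,-10,0,-1],[20,125,-80,0,-18,0,-1],[27,176,-77,0,-25,0,-1]]}}

```text
t: 14.15
tool_pos: [0.5465, 0.0568, 0.4178]
eef_rot: [[0.891, 0.314, -0.329], [0.294, -0.949, -0.11], [-0.347, 0.001, -0.938]]
force: [0.1, 0.5, -2.0]
width: 0.605
grip_force: 20.0
```

>>> {"fn": "play_rows", "kwargs": {"steps": [[0,0,0,0,0,0,-1],[0,0,0,0,0,0,-1]]}}

```text
t: 14.4
tool_pos: [0.5458, 0.058, 0.4173]
eef_rot: [[0.892, 0.313, -0.326], [0.294, -0.95, -0.108], [-0.343, 0.001, -0.939]]
force: [0.3, 1.0, -1.7]
width: 0.607
grip_force: 20.0
```

```bash
python3 -c "
from h import *
R=down(np.radians(18.2),np.radians(-20))
go((.4868,.0381,.175),R)
print(np.round(monitor.get_obs()['joints'],3))
a,b=[imaging.get_image(n)[:,:,::-1] for n in('top','side')]
cv2.imwrite('pics/t4.png',a);cv2.imwrite('pics/s4.png',b)
cv2.imwrite('pics/m4.png',np.hstack([cv2.resize(k[v-50:v+50,u-66:u+67],(400,300)) for k,u,v in((a,262,225),(b,280,230))]))"
```

```text
shift [24.4  0.3 68.9] turn [0.07 0.08 0.02] grasp [0.4872 0.0385 0.2482] F [ 0.3  1.  -1.7] w 57.0 g 20.0 t 14.4 yaw 18.22
[-0.692  0.735  0.926  1.653 -0.409  1.359 -0.911]
```

View pics/m4.png

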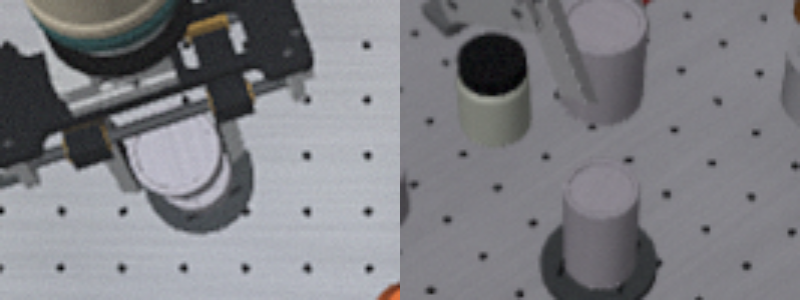

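Mid hangs upright over the tall cup. The tall cup's edges are at about u 268–293 in the side view and mid's right edge is at about 296. I'll measure both right edges sub-pixel against their expected positions.

Run:
```python
from h import *
im=cv2.imread('pics/s4.png',0).astype(float);im=cv2.GaussianBlur(im,(1,9),0)
T=np.linspace(0,2*np.pi,721)
def edges(c,z):
    P=np.array([proj("side",np.array([c[0]+.028*np.cos(t),c[1]+.028*np.sin(t),z])) for t in T])
    i,j=P[:,0].argmin(),P[:,0].argmax();return P[i],P[j]
def meas(u,v):
    u0=int(round(u));g=np.abs(np.diff(im[int(round(v)),u0-7:u0+8]));k=g.argmax();w=g[max(k-1,0):k+2];x=np.arange(max(k-1,0),max(k-1,0)+len(w))
    return u0-7+.5+(w*x).sum()/w.sum()
for n,c,zs in(("tall",(.4868,.0381),(.04,.05,.06,.07,.08,.09)),("mid",(.4872,.0385),(.215,.22,.225,.23,.24,.25,.26))):
    for z in zs:
        l,r=edges(c,z);print(n,z,"L %.1f %.1f"%(l[0],meas(*l)),"R %.1f %.1f"%(r[0],meas(*r)))
```

```text
tall 0.04 L 267.6 267.9 R 292.5 297.6
tall 0.05 L 267.5 267.7 R 292.6 295.5
tall 0.06 L 267.5 266.3 R 292.7 292.9
tall 0.07 L 267.5 267.5 R 292.9 292.8
tall 0.08 L 267.4 267.5 R 293.0 293.1
tall 0.09 L 267.4 267.8 R 293.2 293.5
mid 0.215 L 266.6 273.3 R 294.9 294.6
mid 0.22 L 266.5 271.8 R 295.0 294.7
mid 0.225 L 266.5 271.7 R 295.1 294.8
mid 0.23 L 266.5 271.4 R 295.2 294.8
mid 0.24 L 266.4 269.7 R 295.3 295.2
mid 0.25 L 266.4 272.1 R 295.5 295.8
mid 0.26 L 266.3 271.2 R 295.7 296.4
```

```bash
python3 -c "
from h import *
R=down(np.radians(18.2),np.radians(-21))
for z in (.16,.152): go((.4868,.0381,z),R)"
```

```text
shift [32.7  1.6 83.3] turn [ 0.09 -0.93  0.16] grasp [0.487  0.0395 0.2484] F [-0.2  0.4 -1.1] w 56.6 g 20.0 t 14.5 yaw 18.37
shift [35.4  1.6 90.8] turn [ 0.09 -0.93  0.16] grasp [0.487  0.0395 0.2484] F [-0.2  0.4 -1.1] w 56.6 g 20.0 t 14.5 yaw 18.37
```

>>> {"fn": "play_rows", "kwargs": {"steps": [[15,0.5,40,0,-0.5,0,-1],[28,0.9,72,0,-1,0,-1],[32.7,0.9,83.3,0,-1,0,-1],[35.4,0.9,90.8,0,-1,0,-1],[35.4,0.9,90.8,0,-1,0,-1]]}}

```text
t: 15.12
tool_pos: [0.5484, 0.0575, 0.3205]
eef_rot: [[0.886, 0.314, -0.341], [0.292, -0.949, -0.114], [-0.359, 0.002, -0.933]]
force: [-0.2, -0.6, -1.3]
width: 0.601
grip_force: 20.0
```

```bash
python3 -c "
from h import *
R=down(np.radians(18.2),np.radians(-21))
go((.4868,.0381,.148),R);go((.4868,.0381,.142),R)
a,b=[imaging.get_image(n)[:,:,::-1] for n in('top','side')]
cv2.imwrite('pics/t5.png',a);cv2.imwrite('pics/s5.png',b)
cv2.imwrite('pics/m5.png',np.hstack([cv2.resize(k[v-50:v+50,u-66:u+67],(400,300),interpolation=cv2.INTER_CUBIC) for k,u,v in((a,262,225),(b,280,230))]))"
```

```text
shift [ 1.5 -0.8  4.2] turn [0.14 0.05 0.06] grasp [0.4871 0.0369 0.1526] F [-0.2 -0.6 -1.3] w 56.5 g 20.0 t 15.12 yaw 18.26
shift [ 3.7 -0.8  9.8] turn [0.14 0.05 0.06] grasp [0.4871 0.0369 0.1526] F [-0.2 -0.6 -1.3] w 56.5 g 20.0 t 15.12 yaw 18.26
```

View pics/m5.png

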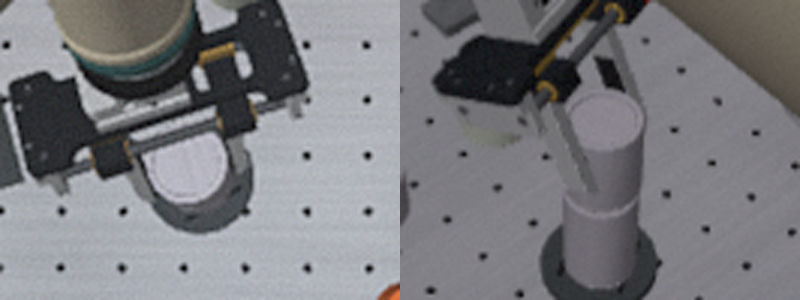

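Mid now hovers a few mm above the tall cup and is well aligned (seam at about (600,208) in the crop). I'll lower it in small steps.

>>> {"fn": "play_rows", "kwargs": {"steps": [[0.9,-0.8,2.3,0,0,0,-1],[1.4,-0.8,3.7,0,0,0,-1],[1.6,-0.8,4.2,0,0,0,-1],[1.8,-0.8,4.7,0,0,0,-1]]}}

```text
t: 15.72
tool_pos: [0.5482, 0.0579, 0.3156]
eef_rot: [[0.886, 0.313, -0.342], [0.292, -0.95, -0.114], [-0.36, 0.001, -0.933]]
force: [-0.9, 0.9, 7.1]
width: 0.602
grip_force: 20.0
```

>>> {"fn": "play_rows", "kwargs": {"steps": [[0,0,0,0,0,0,-1]]}}

```text
t: 15.85
tool_pos: [0.5481, 0.058, 0.3156]
eef_rot: [[0.886, 0.313, -0.341], [0.292, -0.95, -0.114], [-0.36, 0.001, -0.933]]
force: [-0.1, 0.7, 4.8]
width: 0.602
grip_force: 20.0
```

>>> {"fn": "play_rows", "kwargs": {"steps": [[0,0,0,0,0,0,-1],[0,0,0,0,0,0,-1],[0,0,0,0,0,0,0.4],[0,0,0,0,0,0,1],[0,0,0,0,0,0,1]], "newtons": 5}}

```text
t: 16.48
tool_pos: [0.5481, 0.058, 0.3147]
eef_rot: [[0.886, 0.314, -0.342], [0.292, -0.95, -0.115], [-0.36, 0.002, -0.933]]
force: [0.3, -0.3, -0.5]
width: 0.877
grip_force: 0.0
```

>>> {"fn": "play_rows", "kwargs": {"steps": [[0,0,0,0,0,0,1],[0,0,0,0,0,0,1],[0,0,-25,0,0,0,1],[0,0,-70,0,0,0,1],[0,0,-70,0,0,0,1]]}}

```text
t: 17.1
tool_pos: [0.5735, 0.0658, 0.3828]
eef_rot: [[0.888, 0.314, -0.336], [0.293, -0.949, -0.115], [-0.355, 0.004, -0.935]]
force: [-0.1, 0.2, 0.3]
width: 0.999
grip_force: 0.0
```

```bash
cat > chk.py <<'E'
from h import *
import sys
im0=imaging.get_image("side");cv2.imwrite(sys.argv[1],im0[:,:,::-1])
im=cv2.GaussianBlur(cv2.cvtColor(im0,cv2.COLOR_RGB2GRAY).astype(float),(1,5),0)
T=np.linspace(0,2*np.pi,361)
def edges(c,z):
    P=np.array([proj("side",np.array([c[0]+.028*np.cos(t),c[1]+.028*np.sin(t),z])) for t in T])
    return P[P[:,0].argmin()],P[P[:,0].argmax()]
def meas(u,v):
    u0=int(round(u));g=np.abs(np.diff(im[int(round(v)),u0-5:u0+6]));k=int(np.clip(g.argmax(),1,8));w=g[k-1:k+2];x=np.arange(k-1,k+2)
    return u0-5+.5+(w*x).sum()/w.sum()
for z in np.arange(.06,.24,.01):
    l,r=edges((.4868,.0381),z);print("%.3f dL %.1f dR %.1f"%(z,meas(*l)-l[0],meas(*r)-r[0]))
E
python3 chk.py pics/s6.png; python3 -c "
from h import *
go((.4868,.0381,.26),down(np.radians(18.2)));print(np.round(monitor.get_obs()['joints'],2))
cv2.imwrite('pics/m6.png',cv2.resize(cv2.imread('pics/s6.png')[150:300,190:390],(800,600),interpolation=cv2.INTER_CUBIC))"
```

```text
0.060 dL -1.1 dR 0.2
0.070 dL 0.1 dR -0.1
0.080 dL 0.2 dR 0.0
0.090 dL 0.2 dR -0.1
0.100 dL 0.3 dR 0.4
0.110 dL 0.4 dR 0.4
0.120 dL 0.4 dR 0.5
0.130 dL 0.3 dR 0.6
0.140 dL 0.4 dR 0.6
0.150 dL 0.4 dR 0.4
0.160 dL 0.8 dR -0.5
0.170 dL -4.2 dR -2.5
0.180 dL 2.4 dR -3.2
0.190 dL 3.6 dR -2.2
0.200 dL -2.1 dR -1.4
0.210 dL -2.3 dR -0.5
0.220 dL 0.4 dR -0.6
0.230 dL -0.1 dR 3.3
shift [-105.1   -0.4  -22.8] turn [ 0.14 20.96  0.07] grasp [0.5114 0.0453 0.213 ] F [-0.4 -1.  -0.5] w 94.3 g 0.0 t 17.15 yaw 18.24
[-0.66  0.81  0.89  1.61 -0.45  1.35 -0.91]
```

View pics/m6.png

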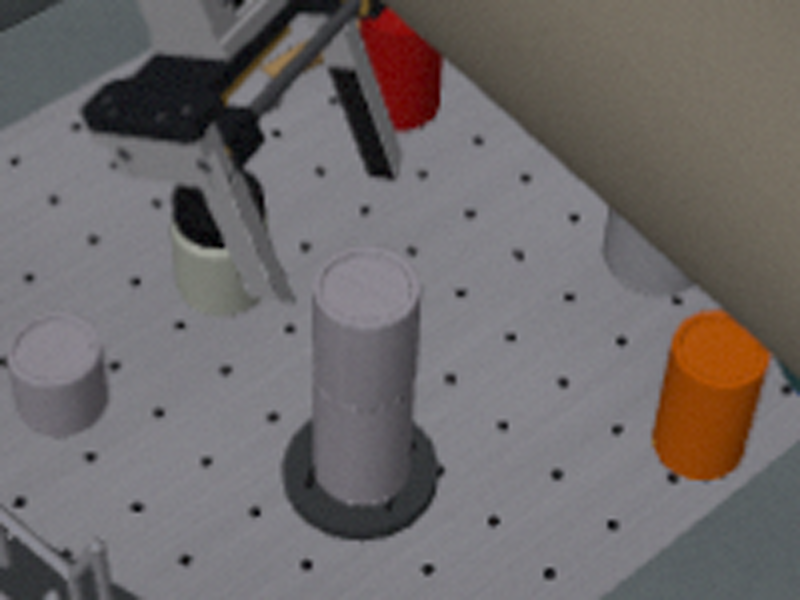

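Mid is seated rim on rim, with its lateral offset under 1 mm. Next is the short cup.

>>> {"fn": "play_rows", "kwargs": {"steps": [[0,0,-40,0,0,0,1],[0,0,-40,0,10,-2,1],[0,0,-40,0,20,-5,1],[0,0,-40,0,21,0,1]]}}

```text
t: 17.65
tool_pos: [0.5842, 0.0697, 0.4172]
eef_rot: [[0.951, 0.31, -0.001], [0.31, -0.951, -0.0], [-0.001, -0.0, -1.0]]
force: [0.3, -0.0, 0.8]
width: 0.999
grip_force: 0.0
```

```bash
python3 -c "
from h import *
go((.643,.1373,.23),down(np.radians(18.2)));go((.643,.1373,.033),down(np.radians(63)))
print('jar',onz('top',274.5,157.5,.078))"
```

```text
shift [ 76.9 -46.1   7.1] turn [-0.    0.04 -0.17] grasp [0.584  0.0696 0.2372] F [ 0.3 -0.   0.8] w 93.9 g 0.0 t 17.65 yaw 18.03
shift [ 77.  -46.1 204.1] turn [-2.000e-02  4.000e-02 -4.497e+01] grasp [0.584  0.0696 0.2372] F [ 0.3 -0.   0.8] w 93.9 g 0.0 t 17.65 yaw 18.03
jar [0.66230043 0.00684664 0.078     ]
```

>>> {"fn": "play_rows", "kwargs": {"steps": [[38,-23,5,0,0,0,1],[77,-46,40,0,0,0,1],[77,-46,95,0,0,0,1],[77,-46,140,0,0,0,1],[77,-46,175,0,0,0,1]]}}

```text
t: 18.27
tool_pos: [0.6426, 0.138, 0.2386]
eef_rot: [[0.95, 0.313, -0.006], [0.313, -0.95, -0.003], [-0.006, 0.001, -1.0]]
force: [0.7, 0.5, 0.2]
width: 1.0
grip_force: 0.0
```

>>> {"fn": "play_rows", "kwargs": {"steps": [[0,0,20,0,0,0,1],[0,0,29,0,0,0,1],[0,0,29,0,0,0,0.3],[0,0,29,0,0,0,-1],[0,0,29,0,0,0,-1]], "newtons": 20}}

```text
t: 18.9
tool_pos: [0.6445, 0.138, 0.2145]
eef_rot: [[0.95, 0.314, 0.001], [0.314, -0.95, -0.002], [0.0, 0.002, -1.0]]
force: [0.5, -0.5, 0.7]
width: 0.716
grip_force: 0.0
```

>>> {"fn": "play_rows", "kwargs": {"steps": [[0,0,0,0,0,0,-1],[0,0,0,0,0,0,-1]]}}

```text
t: 19.15
tool_pos: [0.6443, 0.1381, 0.2139]
eef_rot: [[0.95, 0.314, -0.0], [0.314, -0.95, -0.002], [-0.001, 0.001, -1.0]]
force: [-0.3, -0.5, 2.1]
width: 0.58
grip_force: 20.0
```

```bash
python3 -c "
from h import *
go((.643,.1373,.033),down(np.radians(18.2)))
go((.486,.038,.24),down(np.radians(18.2)))"
```

```text
shift [-1.4  0.3  0.9] turn [0.08 0.06 0.08] grasp [0.6442 0.1378 0.0339] F [-0.3 -0.5  2.1] w 54.5 g 20.0 t 19.15 yaw 18.28
shift [-181.9   45.7 -205.8] turn [0.08 0.06 0.08] grasp [0.6442 0.1378 0.0339] F [-0.3 -0.5  2.1] w 54.5 g 20.0 t 19.15 yaw 18.28
```

>>> {"fn": "play_rows", "kwargs": {"steps": [[0,0,-15,0,0,0,-1],[0,0,-65,0,0,0,-1],[0,0,-120,0,0,0,-1],[0,0,-175,0,0,0,-1],[0,0,-206,0,0,0,-1]]}}

```text
t: 19.77
tool_pos: [0.6445, 0.1378, 0.4235]
eef_rot: [[0.95, 0.313, 0.003], [0.313, -0.95, -0.002], [0.002, 0.003, -1.0]]
force: [-1.3, 0.1, -1.7]
width: 0.58
grip_force: 20.0
```

>>> {"fn": "play_rows", "kwargs": {"steps": [[-45,11,0,0,0,0,-1],[-95,24,0,0,0,0,-1],[-140,35,0,0,0,0,-1],[-181,45.7,0,0,0,0,-1],[-181,45.7,0,0,0,0,-1]]}}

```text
t: 20.4
tool_pos: [0.4843, 0.0362, 0.4207]
eef_rot: [[0.951, 0.309, -0.002], [0.309, -0.951, -0.0], [-0.002, -0.0, -1.0]]
force: [0.3, 0.3, -1.4]
width: 0.578
grip_force: 20.0
```

>>> {"fn": "play_rows", "kwargs": {"steps": [[0,0,0,0,0,0,-1]]}}

```text
t: 20.52
tool_pos: [0.4873, 0.0385, 0.4204]
eef_rot: [[0.95, 0.314, 0.001], [0.314, -0.95, -0.001], [0.0, 0.001, -1.0]]
force: [1.0, -0.3, -0.3]
width: 0.577
grip_force: 20.0
```

```bash
python3 chk.py pics/s7.png; python3 -c "
from h import *
go((.4872,.0385,.208),down(np.radians(18.2)))
cv2.imwrite('pics/m7.png',cv2.resize(cv2.imread('pics/s7.png')[150:300,190:390],(800,600),interpolation=cv2.INTER_CUBIC))"
```

```text
0.060 dL -1.0 dR 0.1
0.070 dL 0.1 dR -0.1
0.080 dL 0.1 dR -0.1
0.090 dL 0.2 dR -0.1
0.100 dL 0.4 dR 0.3
0.110 dL 0.4 dR 0.3
0.120 dL 0.5 dR 0.6
0.130 dL 0.3 dR 0.6
0.140 dL 0.3 dR 0.5
0.150 dL 0.4 dR 0.4
0.160 dL 0.8 dR -0.4
0.170 dL 3.1 dR -2.5
0.180 dL 2.4 dR -1.8
0.190 dL 3.0 dR -3.3
0.200 dL -2.4 dR -1.4
0.210 dL -2.4 dR -0.6
0.220 dL -0.5 dR -0.7
0.230 dL -0.9 dR -0.9
shift [-0.5  0.1 32.2] turn [0.11 0.01 0.13] grasp [0.4877 0.0385 0.2402] F [ 0.6  0.1 -0.9] w 54.8 g 20.0 t 20.57 yaw 18.33
```

View pics/m7.png

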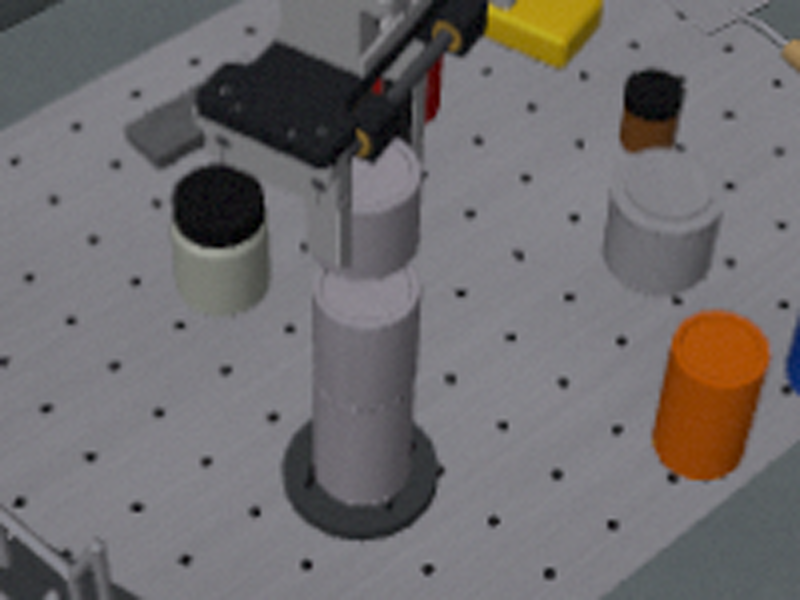

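Short hangs upright over the stack, with its right edge at about (420,190) in the crop. It's about 2 mm too far ahead, so I'll correct that while lowering.

>>> {"fn": "play_rows", "kwargs": {"steps": [[-1.8,0,15,0,0,0,-1],[-1.8,0,26,0,0,0,-1],[-1.8,0,30,0,0,0,-1],[-1.8,0,32,0,0,0,-1],[-1.8,0,32,0,0,0,-1]]}}

```text
t: 21.2
tool_pos: [0.4852, 0.0376, 0.3877]
eef_rot: [[0.95, 0.313, -0.001], [0.313, -0.95, -0.002], [-0.002, 0.002, -1.0]]
force: [0.7, 0.2, -1.5]
width: 0.577
grip_force: 20.0
```

>>> {"fn": "play_rows", "kwargs": {"steps": [[0,0,0,0,0,0,-1]]}}

```text
t: 21.32
tool_pos: [0.4852, 0.0376, 0.388]
eef_rot: [[0.95, 0.314, -0.001], [0.314, -0.95, -0.002], [-0.001, 0.002, -1.0]]
force: [-0.2, 0.3, -0.6]
width: 0.581
grip_force: 20.0
```

```bash
python3 chk.py pics/s8.png | tail -6; python3 -c "
from h import *
go((.486,.0382,.206),down(np.radians(18.2)))
cv2.imwrite('pics/m8.png',cv2.resize(cv2.imread('pics/s8.png')[175:275,230:330],(600,600),interpolation=cv2.INTER_CUBIC))"
```

```text
0.180 dL -0.4 dR 0.5
0.190 dL 0.1 dR 0.5
0.200 dL -2.5 dR 0.5
0.210 dL 2.0 dR 0.1
0.220 dL 1.9 dR -0.5
0.230 dL -3.3 dR -0.8
shift [ 1.  -0.3  2. ] turn [0.1  0.07 0.07] grasp [0.485  0.0372 0.208 ] F [ 0.1 -0.4  0.2] w 54.5 g 20.0 t 21.38 yaw 18.27
```

View pics/m8.png

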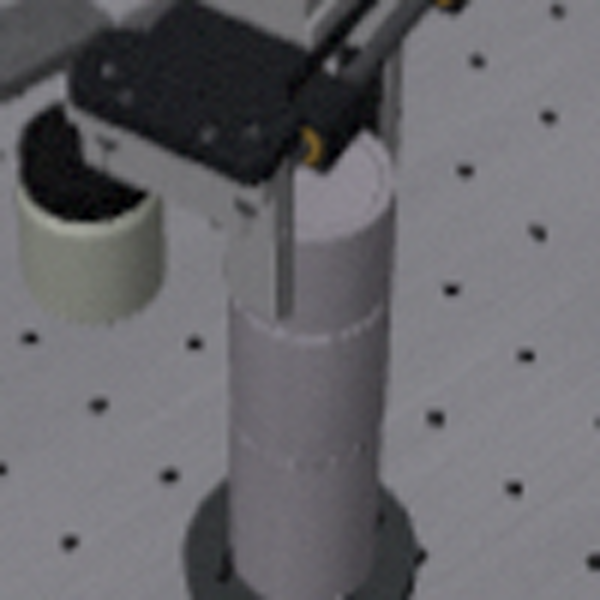

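Short sits just above mid and is well aligned (right edge residual 0.5 px, same as mid). I'll set it down and release it.

>>> {"fn": "play_rows", "kwargs": {"steps": [[0,0,1,0,0,0,-1],[0,0,2,0,0,0,-1],[0,0,2.5,0,0,0,-1],[0,0,3,0,0,0,-1],[0,0,3,0,0,0,-1]]}}

```text
t: 22.0
tool_pos: [0.4852, 0.0374, 0.3858]
eef_rot: [[0.95, 0.313, -0.0], [0.313, -0.95, -0.001], [-0.001, 0.001, -1.0]]
force: [-2.0, 1.2, 10.4]
width: 0.583
grip_force: 20.0
```

```bash
python3 -c "
from h import *
go((.486,.0382,.206),down(np.radians(18.2)))"
```

```text
shift [ 1.  -0.5 -0.2] turn [0.05 0.03 0.07] grasp [0.4852 0.0373 0.2058] F [-2.   1.2 10.4] w 54.8 g 20.0 t 22.0 yaw 18.27
```

Contact at the expected height. I'll release gently and withdraw upward.

>>> {"fn": "play_rows", "kwargs": {"steps": [[0,0,-1,0,0,0,-1],[0,0,-1,0,0,0,-1],[0,0,-1,0,0,0,0.4],[0,0,-1,0,0,0,1],[0,0,-1,0,0,0,1]], "newtons": 5}}

```text
t: 22.62
tool_pos: [0.4851, 0.0376, 0.3857]
eef_rot: [[0.95, 0.314, -0.001], [0.314, -0.95, -0.002], [-0.002, 0.002, -1.0]]
force: [0.5, 0.1, 0.3]
width: 0.865
grip_force: 0.0
```

>>> {"fn": "play_rows", "kwargs": {"steps": [[0,0,0,0,0,0,1],[0,0,-10,0,0,0,1],[0,0,-50,0,0,0,1],[0,0,-100,0,0,0,1],[0,0,-100,0,0,0,1]]}}

```text
t: 23.25
tool_pos: [0.4862, 0.037, 0.4893]
eef_rot: [[0.95, 0.314, 0.006], [0.314, -0.95, -0.001], [0.005, 0.003, -1.0]]
force: [0.3, -0.4, -0.0]
width: 0.999
grip_force: 0.0
```

```bash
python3 chk.py pics/s9.png; python3 -c "
from h import *
go((.486,.0382,.206),down(np.radians(18.2)))
cv2.imwrite('pics/m9.png',cv2.resize(cv2.imread('pics/s9.png')[175:275,230:330],(600,600),interpolation=cv2.INTER_CUBIC))"
```

```text
0.060 dL -1.1 dR 0.1
0.070 dL 0.1 dR -0.1
0.080 dL 0.2 dR 0.0
0.090 dL 0.2 dR -0.0
0.100 dL 0.4 dR 0.3
0.110 dL 0.3 dR 0.4
0.120 dL 0.4 dR 0.5
0.130 dL 0.3 dR 0.6
0.140 dL 0.4 dR 0.5
0.150 dL 0.4 dR 0.5
0.160 dL 0.5 dR 0.4
0.170 dL 0.5 dR 0.5
0.180 dL 0.6 dR 0.6
0.190 dL 0.6 dR 0.7
0.200 dL -2.1 dR 0.6
0.210 dL 1.0 dR -0.3
0.220 dL 3.5 dR -0.7
0.230 dL 3.9 dR -3.9
shift [  0.5  -0.5 101.4] turn [ 0.1  -0.11  0.09] grasp [0.4859 0.0374 0.3074] F [ 0.4 -0.2 -0.7] w 94.2 g 0.0 t 23.3 yaw 18.29
```

View pics/m9.png

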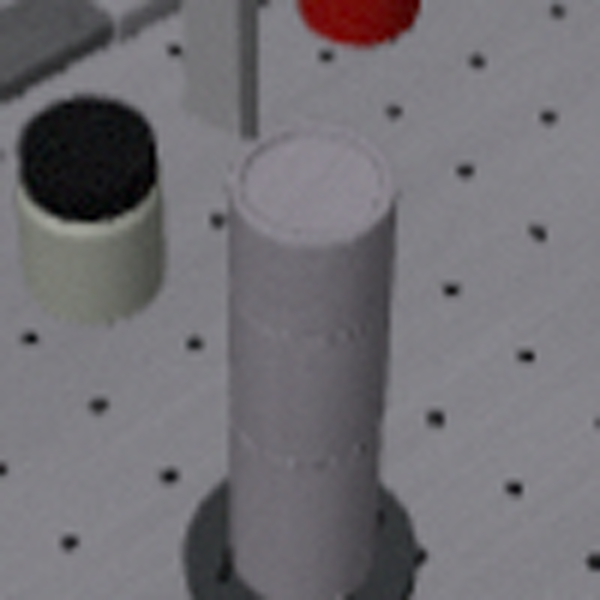

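The tower is straight, with seams at about (310,330) and (310,455) in the crop. All three cups are seated and the gripper is clear above.

```bash
python3 -c "
from plant import job;print(job.finish_job())"
```

```text
the job is handed in; nothing more can be done
None
```

The job is handed in. The three cups stand mouth-down in one straight tower on the drip stand (tall, then mid, then short), seated rim on rim with about 1 mm or less of sideways offset in the last side view, and the gripper is clear above. The hand-in call did not return the judge's verdict.

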